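# Shut and bolt the chip box of a dental mill

### The job

Swing the open lid of the white chip box gently down onto its rubber seal, then hold the lid squeezed down against the springy seal and push its sliding bolt all the way home through the keeper. Feel for the keeper's hole instead of ramming the bolt against it, do not slam the lid, and leave the milling discs, the tooth model and the bottle where they are.

Things in the scene. Friction and masses are not known exactly. Their poses are not given: they have to be found in the camera images.
- chipbox: White steel chip box fixed to the bench, 215 mm deep (x), 260 mm wide (y), walls 130 mm high. Origin: under its middle, at bench height; -x is its front, towards the robot; z up. The lid's hinge axis is parallel to y through x = +105, z = 140 mm; soft black seal along the top of the front wall.
- keeper_spot (a point): Fixed mark 159 mm above the bench, on the box's mid-plane, 110 mm before its origin: the middle of the height range of the steel keeper, a block 16 mm thick (along x) with a hole 11.6 mm high, 14 mm wide right through. The keeper is set in slots: its hole lies up to 5 mm above or below this mark, unmeasured. The block reaches 12 mm above and below its hole's centre.
- lid (a joint): Lid angle (rad): 0 level, positive open; starts at 0.45 to 0.85. Frame with two clear windows, 200 mm from hinge to front edge, 260 wide, 10 thick; at 0 its top is 150 mm above the bench. Friction hinge: about 1 N at the edge moves it, it stays where left. From +0.044 down the seal pushes back, about 0.9 N per mm at the front edge, and lifts the lid again when let go; lowest stop -0.036.
- bolt (a joint): Travel of the sliding bolt along the lid to the front (m): 0 drawn back, 0.034 fully home at its stop; starts at 0 to 0.005. Friction about 3 N; stays where it is left. With the lid down, the tip meets the keeper's near face at about 0.009 and leaves its far face at about 0.025.
- bolt_rod: The round steel bolt, 10 mm in diameter, blunt, on the lid's middle line, axis 9 mm above the lid's top. Origin: centre of its front tip; pushed along its own -x. It enters the hole only when level with it, at some lid angle from -0.028 to +0.028 rad, which must be held by pressing down.
- bolt_knob (a point): Centre of the bolt's upright black knob, 18 mm in diameter, 22 mm high, on a 10 mm stem: 42 mm above the lid's top, 58 mm behind the tip, 140 mm from the hinge when drawn back. The bolt's two steel guides, ahead of and behind the knob, stand 16 mm above the lid.
- lid_front (a point): Middle of the lid's front edge, on the top face; turns with the lid. The top is bare on both sides of the 38 mm wide bolt plate, but for a 14 mm high finger lip on the front edge, 55 to 115 mm to the +y side.
- blank_white_mid (a point): Centre of a loose white milling disc, 98 mm in diameter, 16 mm thick, flat on the bench; to be left alone.
- blank_amber_mid (a point): Centre of a loose orange milling disc, 98 mm in diameter, 20 mm thick, flat on the bench; to be left alone.
- model_mid (a point): Centre of a loose reddish tooth model, 60 by 66 by 26 mm; to be left alone.
- spray_mid (a point): Centre of a standing blue bottle, 60 mm in diameter, 170 mm high; to be left alone.

How it is judged:
By the outcome, as a careful person would: the job done as asked, in the order asked, and still so for the second after the job is handed in, with the robot touching nothing.
It also fails if it takes over 61 s, if anything falls off the work surface, if the arm or the gripper's body presses on something with over 40 N, if the wrist force passes 120 N, or if a joint passes its speed limit or range.

### The arm

A 6-joint arm with a two-finger parallel gripper is mounted at the origin on the work surface. World frame = base frame: x ahead of the robot, y to its left, z up, the work surface at z = 0. Lengths are in m, angles in degrees, forces in N, time in s.
With the tool pointing down it reaches from about 0.35 to 0.85 m from the base axis. Payload 8.1 kg.
Tool frame: the origin (TCP) lies between the finger pads; the fingertips stand 17 mm ahead of it and the grasp point (between the pads) lies 2 mm behind it; z points along the fingers, y is the line along which they close (so a half turn about z gives the same grasp; the last joint's range is limited). The gripper opens to 93 mm and grips with 3 to 60 N. Pads are 15 mm wide; open, the fingers measure 128 mm over their backs; the gripper's body (75 mm by 188 mm) begins 65 mm behind the grasp point.
Start: joints at [58.304, 7.471, 85.268, -0, 87.261, -4.893], TCP at [0.271, 0.536, 0.236] pointing down, gripper open.
Joint ranges: [-169.43, 169.43], [-51.17, 129.36], [1.28, 143.12], [-76.62, 256.62], [0, 156.53], [-152.29, 152.29]. Speed limits (degrees/s): [136.94, 136.94, 159.86, 180, 180, 180].

### API

Orientations are given as [roll, pitch, yaw] about the fixed x, y, z axes, in that order (R = Rz(yaw) Ry(pitch) Rx(roll)).
In Python, from cell import arm gives the robot as it stands.
- The arm moves only by the tool servo_tool, never from a script. Its arguments are lists of equal length, an entry for each row: "claw": the finger opening in m, from 0 to 0.093; "offset": the shift along the tool's x, y, z in m, a list of three; "yaw": the turn about the tool's z in degrees. In form: {"claw": [claw, ...], "offset": [[tx, ty, tz], ...], "yaw": [yaw, ...]}. A call has 1 to 12 rows; each row shifts and turns the commanded pose from where the row before left it, along the tool's axes as they then stand; what a row does not reach is not made up. A row lasts 1/10 s, in which the tool goes at most 50 mm and 8.59 degrees, less where a joint would pass 70% of its speed; a pose out of reach is approached as far as the arm can. A call with a gripper value outside its range is refused whole. The fingers move at their own pace and stop on an object; the grip force is fixed at half the most. Time passes only in rows, so rows that do not move let the fingers close. It gives the time, the measured TCP pose, the force, the opening and the grip force at its end, in the units of the state.
- arm.state(): the state, without advancing time (a new reading comes with each control period).
- arm.capture(name): name is "side" or "top" or "wrist"; returns (picture, depth): 480x640x3 uint8, red, green, blue; 480x640 float32, m along the optical axis (not along the pixel's ray), 0 where there is no reading.
- arm.calibration(name): a dict with "camera_matrix" (3x3 intrinsics, pixels), "R" (3x3) and "t" (3): a world point X has camera coordinates R X + t. Camera axes: x right, y down, z forward; pixel columns grow to the right and rows downward; lengths in m; the calibration is good to about 2 mm. A picture is of the moment at which its call begins: read the wrist's pose just before it. calibration takes no time and is no camera call; for the wrist camera it gives the pose at the moment of the call.
- arm.close_job(): hands the job in; it is judged then, once.
The state is a dict: "time": time; "q": joint angles; "dq": joint speeds; "joint_torque": joint torques, N m; "tool_pos": TCP position; "tool_rot": TCP orientation; "contact_force": force on the tool from outside, world axes, zero at the start; "wrist_torque": the same for the moment, N m; "width": opening from 0.0 (shut) to 1.0 (fully open); "gripper_force": force on a finger pad.
Only numpy, scipy, OpenCV 4.12 (cv2) and the standard library are available. Lean on these libraries where they do the work, as an engineer would, in place of code of your own. Each camera call takes 0.05 s, during which the arm holds its last target. There are 200 camera calls.

## Working session

There is one attempt and no reset: what is moved stays moved. The work goes in short steps, Python scripts to look and compute and a tool call to move; the robot and the scene stay as the last step left them, time stands still between calls to the robot, and variables do not carry over. Pictures are saved under pics/ and viewed, at most 10 in all, crops included, and the job is handed in when it is done.

Besides the shell and the picture viewer there is one more tool, called after ">>>" as name(argument=value, ...), one argument or row to a line, values as JSON. servo_tool: Moves the arm, as the interface text tells. Its arguments: {"type":"object","properties":{"claw":{"type":"array"},"offset":{"type":"array"},"yaw":{"type":"array"}},"required":["claw","offset","yaw"]}

```bash
mkdir -p pics; ls
cat > h.py <<'E'
import numpy as np,cv2
from cell import arm
def cap(n,f=None):
    c=arm.calibration(n);p,d=arm.capture(n)
    if f: cv2.imwrite('pics/'+f,p[:,:,::-1])
    return p,d,c
def cloud(d,c):
    K=np.array(c['camera_matrix']);R=np.array(c['R']);t=np.array(c['t'])
    v,u=np.mgrid[:480,:640]
    P=np.stack([(u-K[0,2])/K[0,0]*d,(v-K[1,2])/K[1,1]*d,d],-1)
    return (P-t)@R
E
python3 - <<'E'
from h import *
for n in('side','top'):
    p,d,c=cap(n,n+'1.png');np.savez(n+'1.npz',p=p,P=cloud(d,c),d=d)
    print(n,-np.array(c['R']).T@c['t'])
s=arm.state();print(s['time'],s['tool_pos'],s['tool_rot'],s['contact_force'])
E
```

```text
pics
side [ 0.52469861 -0.70708698  0.90006137]
top [ 0.4286834  -0.01193016  1.3774706 ]
0.1 [0.27029693 0.53514735 0.23470271] [-1.79907026e+02 -7.29651340e-03  1.53197481e+02] [-0.45149666  0.2465614  -0.26668871]
```

View pics/side1.png

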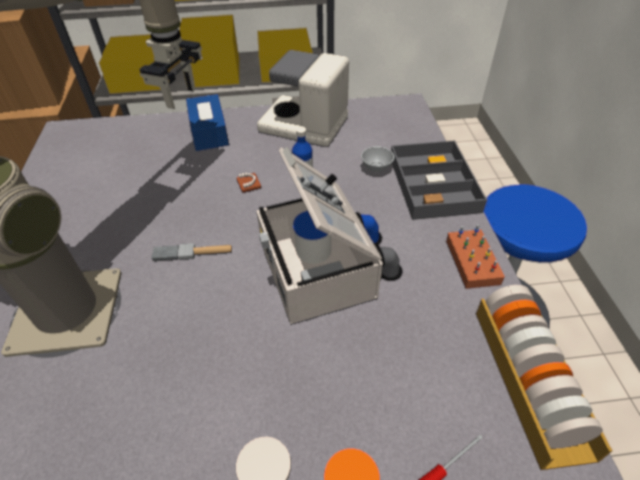

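View pics/top1.png

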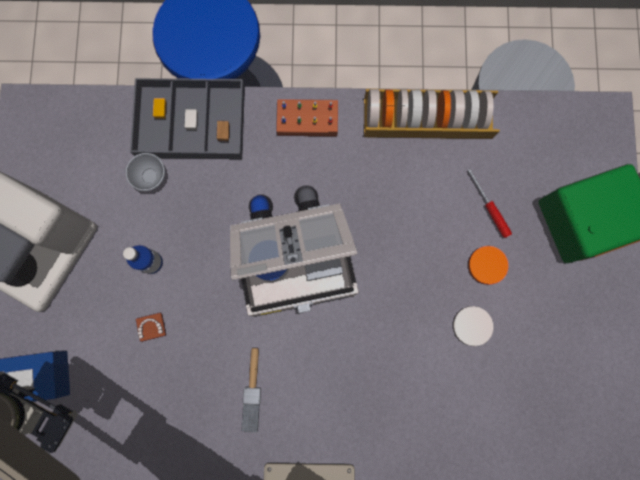

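The side view shows the box with its lid open. In the top view the front rim runs from (248,312) to (356,296), the keeper is at (304,306), and the bolt and knob are at about (290,243). The discs, bottle and model are well clear of the box.

Run:
```python
from h import *
a=np.load('top1.npz');P=a['P'];p=a['p'].astype(int)
for (u,v) in [(248,311),(302,303),(356,295),(304,307),(290,230),(290,238),(290,243),(233,276),(355,255),(231,238),(345,208),(252,309),(350,294)]:
    print((u,v),P[v,u].round(3),p[v,u])
# rim points: front wall top
R=P[285:318,240:362].reshape(-1,3); m=(R[:,2]>.122)&(R[:,2]<.142); R=R[m]
print(len(R)); 
rect=cv2.minAreaRect((R[:,:2]*1000).astype(np.float32)); print(rect)
# lid plane: 
L=P[205:278,228:358].reshape(-1,3);L=L[(L[:,2]>.142)]
best=None;rng=np.random.default_rng(0)
for _ in range(800):
    q=L[rng.choice(len(L),3,False)];n=np.cross(q[1]-q[0],q[2]-q[0]);l=np.linalg.norm(n)
    if l<1e-6: continue
    n/=l;k=np.abs((L-q[0])@n)<.003
    if best is None or k.sum()>best.sum(): best=k
Q=L[best];c=Q.mean(0);n=np.linalg.svd(Q-c)[2][2];n*=np.sign(n[2])
print('lid',len(Q),len(L),c,n,'angle',np.arccos(n[2]),'az',np.degrees(np.arctan2(n[1],n[0])))
print('lid ext')
y=np.array([-n[1],n[0],0]);y/=np.linalg.norm(y);x=np.cross(y,n)
print(x,y)
for ax in(x,y): s=(Q-c)@ax;print(s.min(),s.max(),np.percentile(s,[1,99]))
H=(L-c)@n;k=(H>.025)&(H<.07);print('knob',k.sum(),L[k].mean(0),H[k].max()) 
i=cv2.resize(a['p'][190:330,215:375,::-1],None,fx=5,fy=4.2*1,interpolation=cv2.INTER_CUBIC);cv2.imwrite('pics/c1.png',i[:600,:800])
b=np.load('side1.npz')
for n,im in(('c2',b['p'][140:330,240:400,::-1]),): cv2.imwrite('pics/%s.png'%n,cv2.resize(im,None,fx=3.1,fy=3.1,interpolation=cv2.INTER_CUBIC))
```

```text
(248, 311) [0.467 0.146 0.13 ] [196 186 186]
(302, 303) [0.487 0.023 0.133] [184 180 181]
(356, 295) [ 0.516 -0.11   0.003] [122 117 125]
(304, 307) [0.477 0.017 0.163] [173 175 183]
(290, 230) [0.628 0.046 0.286] [38 36 41]
(290, 238) [0.614 0.046 0.273] [100 101 107]
(290, 243) [0.605 0.047 0.263] [105 106 112]
(233, 276) [0.532 0.159 0.289] [169 161 160]
(355, 255) [ 0.619 -0.107 -0.002] [123 119 125]
(231, 238) [0.625 0.181 0.193] [149 141 139]
(345, 208) [ 0.742 -0.08  -0.002] [121 115 125]
(252, 309) [0.471 0.135 0.146] [45 43 45]
(350, 294) [ 0.51  -0.087  0.13 ] [139 132 134]
551
((495.6186828613281, 29.183486938476562), (66.3509292602539, 265.7508239746094), 1.075811505317688)
lid 4406 6491 [0.62158741 0.04785882 0.22306822] [0.71552218 0.1620973  0.67952371] angle 0.8236830837836785 az 12.764560810809574
lid ext
[ 0.6627301   0.15013757 -0.73365354] [-0.2209453  0.9752862  0.       ]
-0.09828721337937887 0.1096610886132221 [-0.09519688  0.1036704 ]
-0.1267680249643274 0.13316156073571175 [-0.12427201  0.13039728]
knob 106 [0.62555975 0.05184953 0.28528308] 0.05648860664758623
```

View pics/c1.png

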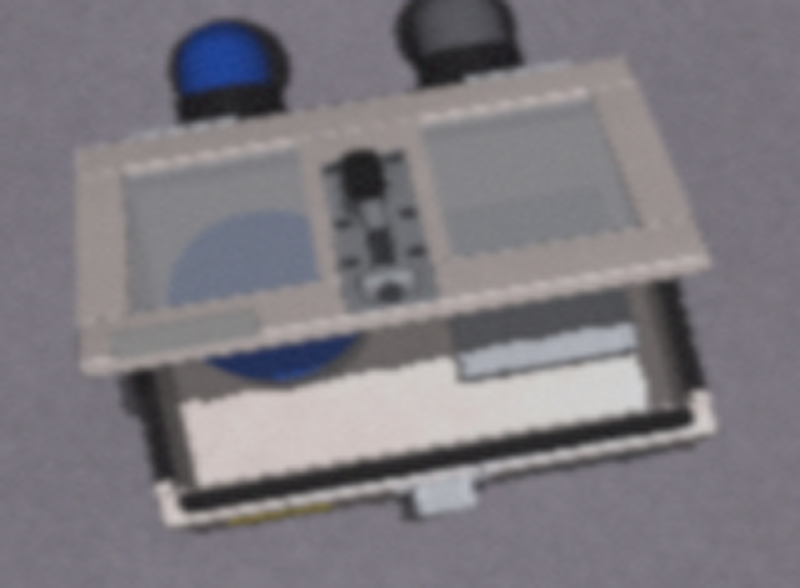

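The crop shows the keeper top at full-image pixel (304,308), the rim corners at about (248,315) and (357,292), and the knob at (288,230). That puts the box yaw at about 12°, with the finger lip on the +y side. Next I'll refine the box pose and plan the lid path.

```bash
cat > fit.py <<'E'
from h import *
from scipy.optimize import least_squares
a=np.load('top1.npz');P=a['P'];p=a['p'].astype(int)
c=arm.calibration('top');K=np.array(c['camera_matrix']);R=np.array(c['R']);t=np.array(c['t'])
# clicked full-image pixels (crop/5+215, crop/4.2+190) and box coordinates as function of theta
up=lambda x,y:(215+x/5-.4,190+y/4.2-.4)
pix=np.array([up(165,527),up(714,430),up(447,497),up(82,374),up(710,266),up(360,170),up(390,290)])
def lid(s,y,h,th): return [105-s*np.cos(th)+h*np.sin(th),y,140+s*np.sin(th)+h*np.cos(th)]
def model(q):
    x,y,w,th,b,kz=q
    B=np.array([[-107.5,130,130],[-107.5,-130,130],[-110,0,171+kz],lid(200,130,5,th),lid(200,-130,5,th),lid(140+b,0,60,th),lid(196+b,0,24,th)])/1000
    cw,sw=np.cos(w),np.sin(w)
    W=np.c_[x+cw*B[:,0]-sw*B[:,1],y+sw*B[:,0]+cw*B[:,1],B[:,2]]
    C=W@R.T+t;U=C@K.T;return U[:,:2]/U[:,2:]
f=lambda q:np.r_[(model(q)-pix).ravel(),(q[3]-.8237)*50,q[4]/3,q[5]/3]
r=least_squares(f,[.59,.045,.21,.82,0,0]);print(r.x.round(4),np.degrees(r.x[2]),(model(r.x)-pix).round(1).tolist())
E
python3 fit.py
```

```text
[ 0.5871  0.0435  0.2222  0.7849  3.8676 -0.4921] 12.732106186604716 [[-0.1, 1.9], [1.3, 1.8], [-0.9, -2.3], [0.0, 0.3], [0.1, 0.0], [-0.1, -1.4], [-0.2, -0.1]]
```

>>> servo_tool(
  claw=[0,0,0,0,0,0,0,0,0,0,0,0],
  offset=[
    [0,0,-0.025],
    [0,0,-0.025],
    [0,0,-0.025],
    [0,0,-0.025],
    [0,0,-0.025],
    [-0.013,-0.042,0],
    [-0.013,-0.042,0],
    [-0.013,-0.042,0],
    [-0.013,-0.042,0],
    [-0.013,-0.042,0],
    [-0.013,-0.042,0],
    [-0.013,-0.042,0],
  ],
  yaw=[-7.9,-7.9,-7.9,-7.9,-7.9,0,0,0,0,0,0,0],
)

```text
time: 1.3
tool_pos: [0.4243, 0.2671, 0.3603]
tool_rot: [-180.0, -0.0, -167.3]
contact_force: [0.4, 0.1, 0.2]
width: 0.031
gripper_force: 0.0
```

>>> servo_tool(
  claw=[0,0,0,0,0,0,0,0,0],
  offset=[
    [-0.014,-0.043,0],
    [-0.014,-0.043,0],
    [-0.014,-0.043,0],
    [-0.014,-0.043,0],
    [-0.014,-0.043,0],
    [-0.014,-0.043,0],
    [-0.014,-0.043,0],
    [-0.002,-0.003,-0.01],
    [0,0,0],
  ],
  yaw=[0,0,0,0,0,0,0,0,0],
)

```text
time: 2.2
tool_pos: [0.5888, -0.007, 0.371]
tool_rot: [180.0, 0.0, -167.4]
contact_force: [-0.7, 0.1, 0.2]
width: 0.008
gripper_force: 0.0
```

```bash
cat > where.py <<'E'
from h import *
from scipy.spatial.transform import Rotation
s=arm.state();w=np.radians(12.7);o=np.array([.587,.0435,0])
b=np.array([[np.cos(w),np.sin(w),0],[-np.sin(w),np.cos(w),0],[0,0,1]])
print(round(s['time'],2),'box mm',((np.array(s['tool_pos'])-o)@b.T*1000).round(1),'F box',(b@s['contact_force']).round(1),'w',s['width'],s['gripper_force'])
E
python3 where.py; python3 -c "
from h import *
for n in('top','side'):
  p,d,c=cap(n)
  cv2.imwrite('pics/v_%s.png'%n,cv2.resize(p[140:340,200:400,::-1],None,fx=3,fy=3,interpolation=cv2.INTER_CUBIC))
a=[cv2.imread('pics/v_%s.png'%n)[:,:] for n in('top','side')]
cv2.imwrite('pics/v1.png',cv2.resize(np.hstack(a),(800,400)))
"
```

```text
2.2 box mm [ -9.3 -49.7 371. ] F box [-0.6  0.2  0.2] w 0.008358484713437872 0.0
```

View pics/v1.png

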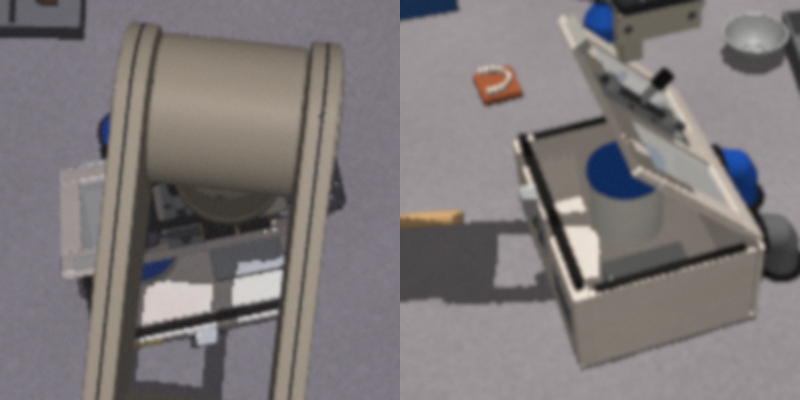

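The side view (right half) shows the tool above the lid's front strip, clear of it. I'll bring it down along the lid's arc, slowly.

>>> servo_tool(
  claw=[0,0,0,0,0,0,0,0,0,0,0,0],
  offset=[
    [-0.007,0,0.02],
    [0,0,0.016],
    [0,0,0.012],
    [0,0,0.01],
    [0,0,0.006],
    [0,0,0.004],
    [0.002,0,0.002],
    [0.002,0,0.002],
    [0.002,0,0.002],
    [0.002,0,0.002],
    [0.002,0,0.002],
    [0.002,0,0.002],
  ],
  yaw=[0,0,0,0,0,0,0,0,0,0,0,0],
)

```text
time: 3.5
tool_pos: [0.5834, -0.0071, 0.2908]
tool_rot: [-180.0, 0.0, -167.3]
contact_force: [-0.9, -0.4, 1.8]
width: 0.003
gripper_force: 0.6
```

>>> servo_tool(
  claw=[0,0,0,0,0,0,0,0,0,0],
  offset=[
    [0.002,0,0.002],
    [0.002,0,0.002],
    [0.002,0,0.002],
    [0.002,0,0.002],
    [0.002,0,0.002],
    [0.002,0,0.002],
    [0.002,0,0.002],
    [0.002,0,0.002],
    [0.002,0,0.003],
    [0.002,0,0.003],
  ],
  yaw=[0,0,0,0,0,0,0,0,0,0],
)

```text
time: 4.5
tool_pos: [0.5637, -0.0113, 0.2684]
tool_rot: [180.0, -0.0, -167.3]
contact_force: [-0.7, 0.5, 0.4]
width: 0.004
gripper_force: 0.5
```

```bash
python3 where.py; python3 -c "
from h import *
p,d,c=cap('side')
cv2.imwrite('pics/v2.png',cv2.resize(p[120:340,230:420,::-1],None,fx=2.6,fy=2.6,interpolation=cv2.INTER_CUBIC))
"
```

```text
4.5 box mm [-34.8 -48.4 268.4] F box [-0.6  0.6  0.4] w 0.0036992741017690877 0.4854996976791881
```

View pics/v2.png

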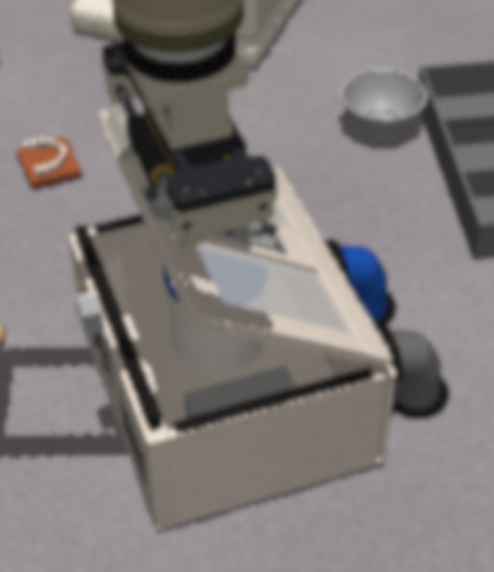

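The finger rests on the lid's front strip at about (190,240), and the lid is following down. Continuing along the arc.

>>> servo_tool(
  claw=[0,0,0,0,0,0,0,0,0,0,0,0],
  offset=[
    [0.0016,0,0.0025],
    [0.0016,0,0.0025],
    [0.0016,0,0.0025],
    [0.0016,0,0.0025],
    [0.0016,0,0.0025],
    [0.0016,0,0.0025],
    [0.0016,0,0.0025],
    [0.0016,0,0.0025],
    [0.0016,0,0.0025],
    [0.0016,0,0.0025],
    [0.0016,0,0.0025],
    [0.0016,0,0.0025],
  ],
  yaw=[0,0,0,0,0,0,0,0,0,0,0,0],
)

```text
time: 5.75
tool_pos: [0.5451, -0.0156, 0.2384]
tool_rot: [180.0, 0.0, -167.3]
contact_force: [0.5, 0.8, 0.4]
width: 0.005
gripper_force: 0.4
```

>>> servo_tool(
  claw=[0,0,0,0,0,0,0,0,0,0,0,0],
  offset=[
    [0.001,0,0.0026],
    [0.001,0,0.0026],
    [0.001,0,0.0026],
    [0.001,0,0.0026],
    [0.001,0,0.0026],
    [0.001,0,0.0026],
    [0.001,0,0.0026],
    [0.001,0,0.0026],
    [0.001,0,0.0026],
    [0.001,0,0.0026],
    [0.0005,0,0.0026],
    [0.0005,0,0.0026],
  ],
  yaw=[0,0,0,0,0,0,0,0,0,0,0,0],
)

```text
time: 6.95
tool_pos: [0.5343, -0.018, 0.2072]
tool_rot: [180.0, -0.0, -167.3]
contact_force: [-0.1, 1.0, 1.5]
width: 0.005
gripper_force: 0.4
```

```bash
python3 where.py
```

```text
6.95 box mm [-64.9 -48.4 207.2] F box [0.1 1.  1.5] w 0.004581708804765159 0.3684013392194174
```

>>> servo_tool(
  claw=[0,0,0,0,0,0,0,0,0,0,0,0],
  offset=[
    [0.0006,0,0.0026],
    [0.0006,0,0.0026],
    [0.0006,0,0.0026],
    [0.0006,0,0.0026],
    [0.0006,0,0.0026],
    [0.0006,0,0.0026],
    [0.0006,0,0.0026],
    [0.0006,0,0.0026],
    [0.0006,0,0.0026],
    [0.0006,0,0.0026],
    [0.0006,0,0.0026],
    [0.0004,0,0.002],
  ],
  yaw=[0,0,0,0,0,0,0,0,0,0,0,0],
)

```text
time: 8.15
tool_pos: [0.5275, -0.0195, 0.1766]
tool_rot: [180.0, -0.0, -167.3]
contact_force: [0.6, 0.5, 1.0]
width: 0.003
gripper_force: 0.3
```

>>> servo_tool(
  claw=[0,0,0,0,0,0],
  offset=[
    [0,0,0.001],
    [0,0,0.001],
    [0,0,0.001],
    [0,0,0.001],
    [0,0,0.001],
    [0,0,0.001],
  ],
  yaw=[0,0,0,0,0,0],
)

```text
time: 8.75
tool_pos: [0.5275, -0.0196, 0.171]
tool_rot: [-180.0, -0.0, -167.3]
contact_force: [-3.7, -0.7, 5.8]
width: 0.003
gripper_force: 2.5
```

Contact force is about 5.8 N, so the lid is on the seal at about θ = 0.02. I'll lift off, open the fingers, move over the knob and look with the wrist camera.

>>> servo_tool(
  claw=[0,0,0,0,0,0.05,0.05,0.05,0.05,0.05,0.05,0.05],
  offset=[
    [0,0,-0.002],
    [0,0,-0.002],
    [0,0,-0.006],
    [0,0,-0.02],
    [0,0,-0.03],
    [0,0,-0.035],
    [0,0,-0.035],
    [-0.012,0.016,0],
    [-0.012,0.016,0],
    [-0.012,0.016,0],
    [0,0,0],
    [0,0,0],
  ],
  yaw=[0,0,0,0,0,0,0,0,0,0,0,0],
)

```text
time: 9.95
tool_pos: [0.5522, 0.0353, 0.301]
tool_rot: [-180.0, -0.0, -167.2]
contact_force: [0.1, -0.6, 0.5]
width: 0.521
gripper_force: 0.0
```

```bash
python3 where.py
python3 - <<'E'
from h import *
P=np.load('top1.npz')['P'];print((P[303:313,300:310,2]*1000).round().astype(int))
p,d,c=cap('wrist','w1.png');np.savez('w1.npz',p=p,P=cloud(d,c),d=d)
p,d,c=cap('side');np.savez('s2.npz',p=p,P=cloud(d,c),d=d)
E
```

```text
9.95 box mm [-3.58e+01 -3.00e-01  3.01e+02] F box [-0.  -0.6  0.5] w 0.5214589314172281 0.0
[[128 130 133 127 128 144 144 166 165 139]
 [146 146 164 163 169 161 166 167 168 119]
 [165 166 163 165 164 166 165 171 166 110]
 [169 162 166 163 161 168 162 167 166 165]
 [168 169 166 166 163 165 165 165 171 164]
 [163 162 166 166 166 164 167 163 167 167]
 [166 169 160 167 166 164 166 166 169 161]
 [169 169 167 165 163 166 162 166 166 157]
 [163 169 164 162 150 150  -1  -5  -2  -1]
 [143  -3   3   0   1   1   0  -5  -2   3]]
```

View pics/w1.png

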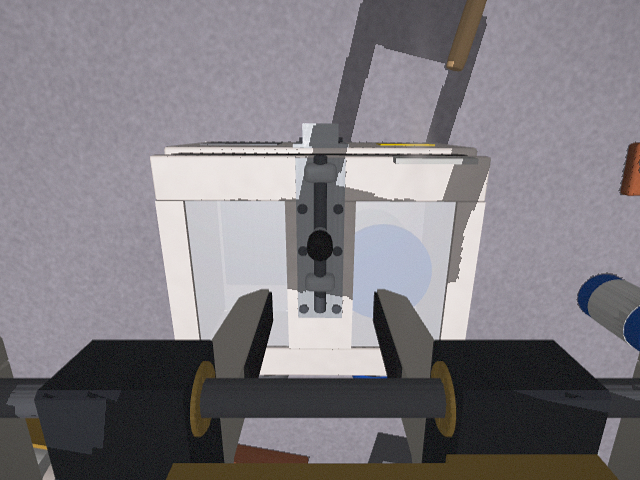

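The wrist view shows the knob at (320,245), the keeper at (320,133) and the lid nearly level. I'll measure all three from the wrist depth.

Run:
```python
from h import *
w=np.radians(12.7);o=np.array([.587,.0435,0]);b=np.array([[np.cos(w),np.sin(w),0],[-np.sin(w),np.cos(w),0],[0,0,1]])
a=np.load('w1.npz');P=(a['P']-o)@b.T*1000
md=lambda v0,v1,u0,u1:(np.median(P[v0:v1,u0:u1].reshape(-1,3),0).round(1),P[v0:v1,u0:u1,2].std().round(1))
print('keeper',md(126,140,308,334),'knob',md(238,252,312,328))
print('lid L strip',md(165,195,170,280),'lid R',md(180,195,360,440),'left frame',md(210,320,172,182),md(300,330,178,190),'hinge strip',md(352,370,290,350))
print('rim front',md(148,151,180,290),'bench',md(20,80,100,250))
print('rod',md(190,225,318,322),'guide',md(165,178,312,328))
k=P[100:160,290:350].reshape(-1,3);k=k[(k[:,2]>158)&(k[:,0]<-98)];print('keeper ext',np.percentile(k,[2,50,98],0).round(1).tolist(),len(k))
k=P[215:275,290:350].reshape(-1,3);k=k[k[:,2]>195];print('knob ext',np.percentile(k,[2,50,98],0).round(1).tolist(),len(k))
a=np.load('top1.npz');Q=(a['P']-o)@b.T*1000;k=Q[303:312,300:309].reshape(-1,3);k=k[k[:,2]>155];print('top keeper',k.mean(0))
k=Q[290:318,255:350].reshape(-1,3);k=k[(k[:,2]>100)&(k[:,2]<150)];print('top rim/seal',np.median(k,0)); k=Q[340:420,330:420].reshape(-1,3);print('bench',np.median(k,0))
```

```text
keeper (array([-114.4,   -2. ,  165.5]), np.float64(0.7)) knob (array([-43.1,  -2.1, 207.4]), np.float64(22.8))
lid L strip (array([-79.8, -76. , 156.1]), np.float64(16.9)) lid R (array([-73.8,  59.1, 155.7]), np.float64(16.9)) left frame (array([  -9. , -122.2,  153.5]), np.float64(17.9)) (array([  38.3, -121.9,  151.7]), np.float64(22.1)) hinge strip (array([ 85.8,  -2.7, 149.9]), np.float64(20.3))
rim front (array([-101. ,  -73. ,  129.2]), np.float64(30.4)) bench (array([-198.1, -159.8,   -0.5]), np.float64(29.9))
rod (array([-60.7,  -2.8, 169.1]), np.float64(0.8)) guide (array([-87.8,  -2.4, 172.1]), np.float64(27.1))
keeper ext [[-120.9, -15.3, 164.1], [-113.4, -2.4, 165.5], [-98.6, 9.9, 168.2]] 866
knob ext [[-116.9, -10.3, 196.4], [-41.7, -2.2, 207.0], [-32.2, 5.3, 449.4]] 616
top keeper [-113.50814302   -1.49302126  165.5891552 ]
top rim/seal [-96.53889815   4.95720281 142.96305568]
bench [-3.16005378e+02 -1.34057378e+02 -1.89702447e-01]
```

The keeper top is at 165.5 mm in both cameras, so the hole is about 5 mm low and θ should be about -0.025. The knob is at box (-42,-2). I'll go down and grip it.

>>> servo_tool(
  claw=[0.05,0.05,0.05,0.05,0.05,0.05,0.05,0.05,0.03,0,0,0],
  offset=[
    [0.006,-0.002,0.025],
    [0,0,0.025],
    [0,0,0.02],
    [0,0,0.015],
    [0,0,0.01],
    [0,0,0.008],
    [0,0,0.004],
    [0,0,0],
    [0,0,0],
    [0,0,0],
    [0,0,0],
    [0,0,0],
  ],
  yaw=[0,0,0,0,0,0,0,0,0,0,0,0],
)

```text
time: 11.25
tool_pos: [0.547, 0.032, 0.1942]
tool_rot: [-180.0, 0.0, -167.3]
contact_force: [0.9, -0.8, -0.0]
width: 0.244
gripper_force: 0.0
```

>>> servo_tool(
  claw=[0,0,0],
  offset=[
    [0,0,0],
    [0,0,0],
    [0,0,0],
  ],
  yaw=[0,0,0],
)

```text
time: 11.55
tool_pos: [0.5469, 0.0319, 0.1941]
tool_rot: [-180.0, 0.0, -167.3]
contact_force: [0.1, -0.4, 1.9]
width: 0.186
gripper_force: 30.0
```

```bash
python3 where.py
```

```text
11.55 box mm [-41.6  -2.5 194.1] F box [ 0.1 -0.4  1.9] w 0.1862680192182973 30.00024765729904
```

>>> servo_tool(
  claw=[0,0,0,0,0,0,0,0,0,0],
  offset=[
    [0.0003,0,0.001],
    [0.0003,0,0.001],
    [0.0003,0,0.001],
    [0.0003,0,0.001],
    [0.0003,0,0.001],
    [0.0003,0,0.001],
    [0.0003,0,0.001],
    [0.0003,0,0.001],
    [0.0003,0,0.0005],
    [0,0,0],
  ],
  yaw=[0,0,0,0,0,0,0,0,0,0],
)

```text
time: 12.55
tool_pos: [0.5455, 0.0316, 0.1879]
tool_rot: [-180.0, 0.2, -167.3]
contact_force: [-3.2, 0.7, 13.2]
width: 0.185
gripper_force: 30.0
```

```bash
cat > lidz.py <<'E'
from h import *
w=np.radians(12.7);o=np.array([.587,.0435,0]);b=np.array([[np.cos(w),np.sin(w),0],[-np.sin(w),np.cos(w),0],[0,0,1]])
p,d,c=cap('wrist');P=(cloud(d,c)-o)@b.T*1000
L=P.reshape(-1,3)[(d>0).ravel()]
k=(np.abs(L[:,2]-149)<9)&(L[:,0]>-90)&(L[:,0]<95)&((np.abs(np.abs(L[:,1]+2)-120)<8)|((L[:,0]<-72)&(np.abs(L[:,1]+2)>35)&(L[:,1]<45)))
L=L[k]
A=np.c_[L,np.ones(len(L))]
z=L[:,2]
for _ in range(5):
    C=np.linalg.lstsq(np.c_[L[:,:2],np.ones(len(L))],L[:,2],rcond=None)[0];r=L[:,2]-np.c_[L[:,:2],np.ones(len(L))]@C;L=L[np.abs(r)<2.5*r.std()+.1]
print('theta',-C[0],'roll',C[1],'z0 at front',C[2]-96*C[0],len(L),r.std())
k=P.reshape(-1,3);k=k[(k[:,2]>160)&(k[:,2]<172)&(k[:,0]<-106)&(k[:,0]>-120)&(np.abs(k[:,1]+2)<10)];print('keeper top',np.median(k,0).round(1),len(k))
np.savez('w_last.npz',p=p,P=P)
E
python3 where.py; python3 lidz.py
```

```text
12.55 box mm [-43.1  -2.5 187.9] F box [-3.   1.4 13.2] w 0.1851429944776533 30.00242829322815
theta -0.004558423129881904 roll -0.0009723500474514424 z0 at front 148.37075764448866 17452 0.5880910235721494
keeper top [-113.1   -1.9  165.5] 1494
```

The measured lid angle is -0.0046, and the force agrees. The hole needs about -0.0255, so I'll press a bit more and then advance the bolt gently.

>>> servo_tool(
  claw=[0,0,0,0,0,0],
  offset=[
    [0.0003,0,0.001],
    [0.0003,0,0.001],
    [0.0003,0,0.001],
    [0.0003,0,0.001],
    [0,0,0.0003],
    [0,0,0],
  ],
  yaw=[0,0,0,0,0,0],
)

```text
time: 13.2
tool_pos: [0.5449, 0.0314, 0.1846]
tool_rot: [-179.9, 0.3, -167.3]
contact_force: [-3.3, 1.5, 18.1]
width: 0.187
gripper_force: 30.0
```

```bash
python3 where.py; python3 lidz.py
```

```text
13.2 box mm [-43.7  -2.5 184.6] F box [-2.9  2.2 18.1] w 0.18650173405732534 30.003367960453033
theta -0.023750372593499606 roll -0.0011244423988081564 z0 at front 144.53465633224565 17623 0.5845688552631687
keeper top [-113.1   -2.   165.5] 1531
```

>>> servo_tool(
  claw=[0,0,0,0,0,0],
  offset=[
    [0.001,0,0],
    [0.001,0,0],
    [0.001,0,0],
    [0.001,0,0],
    [0.001,0,0],
    [0,0,0],
  ],
  yaw=[0,0,0,0,0,0],
)

```text
time: 13.85
tool_pos: [0.5409, 0.0305, 0.1847]
tool_rot: [-179.9, 0.5, -167.3]
contact_force: [1.5, 2.7, 15.3]
width: 0.185
gripper_force: 30.0
```

>>> servo_tool(
  claw=[0,0,0,0],
  offset=[
    [0.001,0,0],
    [0.001,0,0],
    [0.001,0,0],
    [0,0,0],
  ],
  yaw=[0,0,0,0],
)

```text
time: 14.25
tool_pos: [0.5379, 0.0299, 0.1846]
tool_rot: [-179.9, 0.4, -167.3]
contact_force: [1.5, 1.9, 14.9]
width: 0.185
gripper_force: 30.0
```

```bash
python3 where.py; python3 lidz.py
```

```text
14.25 box mm [-50.9  -2.5 184.6] F box [ 1.9  1.6 14.9] w 0.1852399690787517 30.002731382846832
theta -0.023402023878806105 roll -0.0010310598358875822 z0 at front 144.61554825677783 16505 0.5842797971572234
keeper top [-113.1   -1.9  165.6] 1474
```

>>> servo_tool(
  claw=[0,0,0,0],
  offset=[
    [0.001,0,0],
    [0.001,0,0],
    [0.001,0,0],
    [0,0,0],
  ],
  yaw=[0,0,0,0],
)

```text
time: 14.7
tool_pos: [0.535, 0.0292, 0.1845]
tool_rot: [-179.9, 0.4, -167.3]
contact_force: [1.0, 2.0, 14.7]
width: 0.185
gripper_force: 30.0
```

>>> servo_tool(
  claw=[0,0,0,0],
  offset=[
    [0.001,0,0],
    [0.001,0,0],
    [0.001,0,0],
    [0,0,0],
  ],
  yaw=[0,0,0,0],
)

```text
time: 15.1
tool_pos: [0.532, 0.0285, 0.1845]
tool_rot: [-179.9, 0.4, -167.3]
contact_force: [1.1, 3.5, 14.8]
width: 0.188
gripper_force: 30.0
```

```bash
python3 where.py; python3 lidz.py
```

```text
15.1 box mm [-56.9  -2.5 184.5] F box [ 1.8  3.2 14.8] w 0.1883998795512395 30.00263750553131
theta -0.023326541612933776 roll -0.0011007022384621479 z0 at front 144.62226139711018 15656 0.5805910488693639
keeper top [-113.1   -1.9  165.5] 1429
```

The bolt has slid 13 mm with only about 2 N of resistance, so it is inside the hole. Continuing home.

>>> servo_tool(
  claw=[0,0,0,0,0,0],
  offset=[
    [0.001,0,0],
    [0.001,0,0],
    [0.001,0,0],
    [0.001,0,0],
    [0.001,0,0],
    [0,0,0],
  ],
  yaw=[0,0,0,0,0,0],
)

```text
time: 15.75
tool_pos: [0.5271, 0.0275, 0.1844]
tool_rot: [-180.0, 0.4, -167.3]
contact_force: [1.0, 2.9, 14.1]
width: 0.182
gripper_force: 30.0
```

>>> servo_tool(
  claw=[0,0,0,0,0,0],
  offset=[
    [0.001,0,0],
    [0.001,0,0],
    [0.001,0,0],
    [0.001,0,0],
    [0.001,0,0],
    [0,0,0],
  ],
  yaw=[0,0,0,0,0,0],
)

```text
time: 16.35
tool_pos: [0.5221, 0.0264, 0.1842]
tool_rot: [-180.0, 0.4, -167.3]
contact_force: [0.8, 2.1, 14.6]
width: 0.189
gripper_force: 30.0
```

>>> servo_tool(
  claw=[0,0,0,0],
  offset=[
    [0.001,0,0],
    [0.001,0,0],
    [0.001,0,0],
    [0,0,0],
  ],
  yaw=[0,0,0,0],
)

```text
time: 16.75
tool_pos: [0.5192, 0.0257, 0.1842]
tool_rot: [-180.0, 0.4, -167.3]
contact_force: [1.4, 2.5, 14.0]
width: 0.185
gripper_force: 30.0
```

```bash
python3 where.py; python3 lidz.py
```

```text
16.75 box mm [-70.1  -2.5 184.2] F box [ 1.9  2.1 14. ] w 0.18481742276814833 30.002435445785522
theta -0.023363206606639948 roll -0.0011374687890830515 z0 at front 144.6036647747934 13841 0.5736823458788977
keeper top [-113.1   -1.8  165.5] 1331
```

>>> servo_tool(
  claw=[0,0,0],
  offset=[
    [0.001,0,0],
    [0.001,0,0],
    [0,0,0],
  ],
  yaw=[0,0,0],
)

```text
time: 17.1
tool_pos: [0.5172, 0.0252, 0.1841]
tool_rot: [-180.0, 0.4, -167.3]
contact_force: [1.2, 1.9, 12.6]
width: 0.184
gripper_force: 30.0
```

>>> servo_tool(
  claw=[0,0,0],
  offset=[
    [0.001,0,0],
    [0.001,0,0],
    [0,0,0],
  ],
  yaw=[0,0,0],
)

```text
time: 17.4
tool_pos: [0.5152, 0.0248, 0.1841]
tool_rot: [-180.0, 0.4, -167.3]
contact_force: [1.6, 1.9, 13.2]
width: 0.184
gripper_force: 30.0
```

>>> servo_tool(
  claw=[0,0,0],
  offset=[
    [0.001,0,0],
    [0.001,0,0],
    [0,0,0],
  ],
  yaw=[0,0,0],
)

```text
time: 17.7
tool_pos: [0.514, 0.0245, 0.1843]
tool_rot: [-180.0, 0.5, -167.3]
contact_force: [5.2, 4.0, 10.9]
width: 0.184
gripper_force: 30.0
```

```bash
python3 where.py; python3 lidz.py; python3 -c "
import numpy as np,cv2
p=np.load('w_last.npz')['p'];cv2.imwrite('pics/w2.png',cv2.resize(p[90:390,170:470,::-1],None,fx=2,fy=2,interpolation=cv2.INTER_CUBIC))"
```

```text
17.7 box mm [-75.4  -2.4 184.3] F box [ 6.   2.8 10.9] w 0.1841116426089992 30.001910626888275
theta -0.02203771421145104 roll -0.0010725584600201898 z0 at front 144.82348948548835 13133 0.5711251677119283
keeper top [-113.    -1.8  165.5] 1298
```

View pics/w2.png

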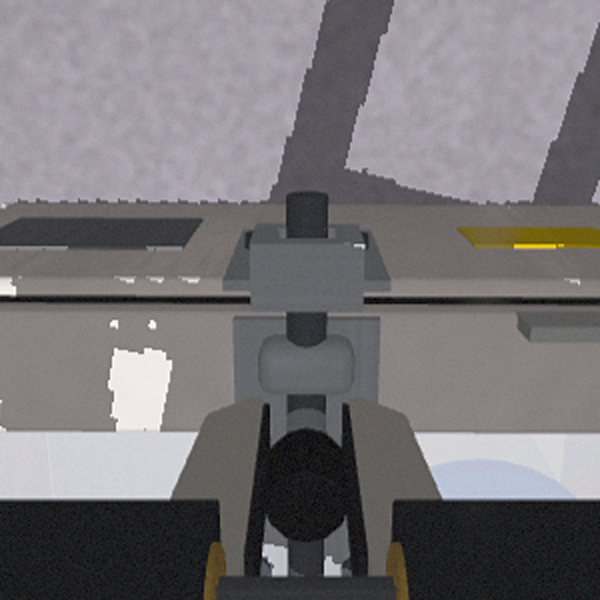

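The bolt tip shows beyond the keeper at (306,205), and resistance has risen. One more small push will confirm the stop.

>>> servo_tool(
  claw=[0,0,0,0],
  offset=[
    [0.001,0,0.0003],
    [0.001,0,0.0002],
    [0.001,0,0],
    [0,0,0],
  ],
  yaw=[0,0,0,0],
)

```text
time: 18.15
tool_pos: [0.5137, 0.0245, 0.1847]
tool_rot: [-179.9, 0.9, -167.3]
contact_force: [19.2, 6.3, 6.0]
width: 0.187
gripper_force: 30.0
```

```bash
python3 where.py; python3 lidz.py
```

```text
18.15 box mm [-75.7  -2.5 184.7] F box [20.1  1.9  6. ] w 0.18653154625732435 30.00105321407318
theta -0.020122437670931165 roll -0.0011618092524789958 z0 at front 145.26422935988342 12928 0.5706645409659938
keeper top [-113.1   -2.3  165.5] 1298
```

Firm stop at 20 N with no travel, so the bolt is home. I'll relax the push, open and withdraw upward.

>>> servo_tool(
  claw=[0,0,0,0.05,0.05,0.05,0.05,0.05,0.05,0.05,0.05,0.05],
  offset=[
    [-0.001,0,-0.0005],
    [-0.001,0,-0.0005],
    [-0.0005,0,0],
    [0,0,0],
    [0,0,0],
    [0,0,0],
    [0,0,0],
    [0,0,-0.01],
    [0,0,-0.025],
    [0,0,-0.035],
    [0,0,-0.035],
    [0,0,0],
  ],
  yaw=[0,0,0,0,0,0,0,0,0,0,0,0],
)

```text
time: 19.4
tool_pos: [0.5127, 0.0236, 0.2933]
tool_rot: [-179.9, 0.5, -167.3]
contact_force: [-0.4, 0.2, 0.1]
width: 0.54
gripper_force: 0.0
```

```bash
python3 where.py; python3 lidz.py; python3 -c "
import numpy as np,cv2
a=np.load('w_last.npz');p=a['p'];cv2.imwrite('pics/w3.png',p[:,:,::-1])
P=a['P'].reshape(-1,3);k=P[(P[:,2]>198)&(P[:,2]<210)&(abs(P[:,1]+2)<12)&(P[:,0]<-50)&(P[:,0]>-100)];print('knob',np.percentile(k,[2,50,98],0).round(1).tolist())
k=P[(P[:,2]>150)&(P[:,2]<163)&(abs(P[:,1]+2)<3)&(P[:,0]<-122)];print('tip',k[:,0].min(),len(k))"
```

```text
19.4 box mm [-76.9  -3.1 293.3] F box [-0.3  0.3  0.1] w 0.539636667100043 0.0
theta -0.01592274131672392 roll -0.0010410464949544007 z0 at front 146.06959970226708 7004 0.6651889893199416
keeper top [-113.2   -1.8  165.6] 521
knob [[-80.7, -9.9, 198.1], [-73.4, -2.5, 199.2], [-66.1, 5.0, 200.7]]
tip -130.42932416412089 99
```

View pics/w3.png

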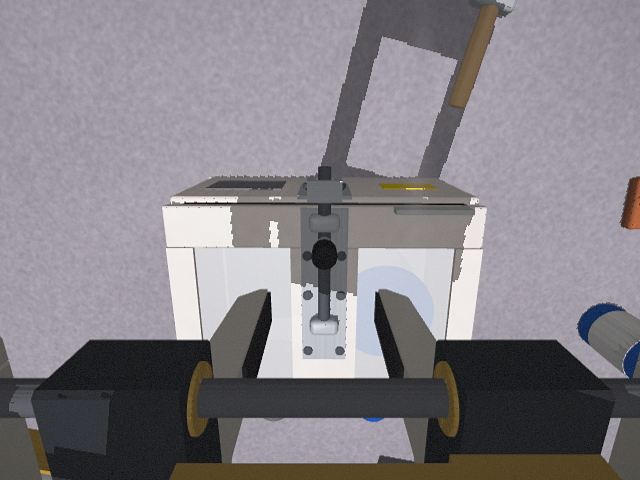

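The picture shows the bolt through the keeper, with its tip at (324,172), the knob forward at (324,254), and the lid held down at -0.016. The knob and tip positions match full home, so I'm handing in.

```bash
python3 -c "
from cell import arm
print(arm.close_job())"
```

```text
the job is handed in; nothing more can be done
None
```

The lid is closed on its seal and the bolt is fully home through the keeper, pushed to a firm stop at about 20 N. The gripper was clear of everything when I handed the job in, at about 19.5 s.

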